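Fit the cup on the vortex mixer and hold a sample tube down on it

ROBOT

A 7-joint arm with a two-finger parallel gripper is mounted at the origin on the work surface. World frame = base frame: x ahead of the robot, y to its left, z up, the work surface at z = 0. Lengths are in m, angles in rad, forces in N, time in s.
With the tool pointing down it reaches from about 0.425 to 0.825 m from the base axis. Payload 3.6 kg.
Tool frame: the origin (TCP) lies at the very end of the fingers, on their centre line; the grasp point (between the pads) lies 19 mm behind it; z points along the fingers, y is the line along which they close (so a half turn about z gives the same grasp; the last joint's range is limited). The gripper opens to 93 mm and grips with 3 to 60 N. Pads are 15 mm wide; open, the fingers measure 128 mm over their backs; the gripper's body (75 mm by 188 mm) begins 65 mm behind the grasp point.
Start: joints at [1.111, 0.615, -0.013, 1.423, 0.008, 1.103, -0.04], TCP at [0.273, -0.59, 0.219] pointing down, gripper open.
Joint ranges: [-3.12, 3.12], [-0.3, 2.06], [-1.34, 1.32], [0.26, 2.42], [-1.36, 4.5], [0.01, 1.98], [-2.84, 2.84]. Speed limits (rad/s): [2.79, 2.79, 3.14, 3.14, 3.14, 3.14, 3.14].

INTERFACE

Orientations are given as [roll, pitch, yaw] about the fixed x, y, z axes, in that order (R = Rz(yaw) Ry(pitch) Rx(roll)).
In Python, from workcell import robot gives the robot as it stands.
- The arm moves only by the shell command python3 shift.py 'ROWS' [OPENING] [FORCE]. ROWS is a JSON object with one list for each field, all of the same length, 1 to 12, a row being the entries at one place: dx, dy, dz (the shift in shares of the most that a row can go, 1 being 50 mm), rz (a turn about the tool's z in units of 0.1 rad); each row shifts and turns the commanded pose from where the row before left it, along the tool's axes as they then stand; what a row does not reach is not made up. A row lasts 1/10 s, in which the tool goes at most 0.05 m and 0.15 rad, less where a joint would pass 70% of its speed; a pose out of reach is approached as far as the arm can. OPENING is the finger opening in m, set as the command begins (- or left out keeps the last). The fingers move at their own pace and stop on an object; FORCE is the grip in N (left out, the last holds). Time passes only in rows, so rows that do not move let the fingers close. It prints the time, the measured TCP pose, the force, the opening and the grip force at its end. Input that does not fit is refused with a message, and nothing moves.
- robot.read_state(): the state, without advancing time (a new reading comes with each control period).
- robot.grab_frame(name): name is "scene" or "top" or "wrist"; returns the picture (420x560x3 uint8, blue, green, red); there is no depth.
- robot.get_calibration(name): a dict with "fx", "fy", "cx", "cy" (pixels), "dist_coeffs" ([k1, k2, p1, p2, k3] as OpenCV has them; the pictures are not rectified), "eye" and "attitude" of the camera in the world. Camera axes: x right, y down, z forward; pixel columns grow to the right and rows downward; lengths in m; the calibration is good to about 2 mm. A picture is of the moment at which its call begins: read the wrist's pose just before it. get_calibration takes no time and is no camera call; for the wrist camera it gives the pose at the moment of the call.
- robot.job_done(): hands the job in; it is judged then, once.
The state is a dict: "time": time; "joint_positions": joint angles; "joint_vel": joint speeds; "joint_torque": joint torques, N m; "ee_pos": TCP position; "eef_rot": TCP orientation; "force": force on the tool from outside, world axes, zero at the start; "ft_torque": the same for the moment, N m; "grip_width": finger opening in m; "gripper_force": force on a finger pad.
Only numpy, scipy, OpenCV 4.12 (cv2) and the standard library are available. Lean on these libraries where they do the work, as an engineer would, in place of code of your own. Each camera call takes 0.05 s, during which the arm holds its last target. There are 200 camera calls.

TASK

The vortex mixer's rubber cup has been taken off and stands on the bench: fit it back squarely and fully home over the two pegs of the mixer's drive plate and let go of it. Then take the tall tube out of the rack, keep it upright, put its pointed end in the cup and press it straight down, firmly but without ramming, until the sprung drive plate is at its lower stop. Finish while still holding the tube pressed down there; leave the short tubes and everything else on the bench as they are.

Things in the scene. Friction and masses are not known exactly. Their poses are not given: they have to be found in the camera images.
- mixer: Touch vortex mixer, fixed to the bench by suction feet: white housing 150 mm (own x) by 130 mm (own y), 80 mm high, its front panel with knob and switch on the -x side; a grey neck in the middle of the top up to 91 mm, above it the drive plate. Origin: centre of its underside, z up.
- drive_seat (a point): Centre of the top face of the mixer's aluminium drive plate (44 mm along x, 84 mm along y, 6 mm thick), 106 mm above the bench at rest, 10 mm to +x of the mixer's origin. Two steel pegs, 7 mm diameter, 16 mm high, the upper 7 mm tapered, stand on it at y = +32 and -32 mm. Moves with the plate; axes are the mixer's.
- drive_plate (a joint): How far the sprung drive plate is pressed down, in m: 0 at rest, 0.008 at its hard lower stop. With the cup fitted a downward push of about 4 N starts it moving and about 10 N brings it to the stop (rate 0.7 N per mm); it springs back up when released.
- cup_head: The mixer's cup, 0.12 kg, standing upright: grey foot plate 44 (own x) by 84 mm (own y), 6 mm thick, with 10 mm through holes at y = +32 and -32 mm for the pegs; on it a round black rubber cup, 46 mm outer diameter, rim 36 mm above the underside. Grip the cup closing along own x, pads 5 mm or more above the underside. Fits either way round. Origin: centre of the underside, z up.
- cup_floor (a point): Centre of the cup's inner floor, 9 mm above the underside of cup_head. The recess is a funnel, about 22 mm across at the floor and 39 mm at the rim, 27 mm deep.
- rack: Fixed tube rack, 66 mm (own x) by 190 mm (own y), 50 mm high, with three 32 mm wide wells in a row along y at y = -60, 0 and +60 mm; tubes stand with their tips on its floor, 5 mm above the bench. Origin: centre of its underside.
- tall_tube: The sample tube, about 0.07 kg, tallest of the three, in any well: 115 mm long, body 29 mm diameter, white screw cap 34 mm diameter, 13 mm high, conical lower end 17 mm long with an 8 mm flat tip. Origin: centre of the tip, z towards the cap. In the rack its body is free from 56 to 100 mm above the tip; grip it closing along the rack's x, clear of the other tubes.
- short_tube_a: A tube like the tall one but 83 mm long, in another well of the rack. Leave it there. Origin: centre of its tip.
- short_tube_b: The other 83 mm tube in the rack. Leave it there. Origin: centre of its tip.
- micro_rack: Low yellow rack 62 by 112 by 24 mm with micro tubes to 35 mm high; not used. Origin: centre of the underside.
- tip_box: Dark box of pipette tips 86 by 124 mm, 62 mm high; not used. Origin: centre of the underside.
- wash_bottle: White wash bottle 62 mm diameter, 128 mm high plus a bent spout to 160 mm; not used. Origin: centre of the underside.
- marker: Marker pen 134 mm long, 13 mm thick, lying along its y; not used. Origin under the middle of its barrel.
- timer: Small white timer 60 by 72 by 20 mm; not used. Origin: centre of the underside.

How it is judged:
By the outcome, as a careful person would: the job done as asked, in the order asked, and still so for the second after the job is handed in, while the arm keeps its last pose, push and grip.
It also fails if it takes over 64 s, if anything falls off the work surface, if the arm or the gripper's body presses on something with over 40 N, if the wrist force passes 120 N, or if a joint passes its speed limit or range.

## Working session

There is one attempt and no reset: what is moved stays moved. The work goes in short steps, Python scripts to look and compute and a shell command to move; the robot and the scene stay as the last step left them, time stands still between calls to the robot, and variables do not carry over. Pictures are saved under pics/ and viewed, at most 10 in all, crops included, and the job is handed in when it is done.

```bash
ls; mkdir -p pics; python3 - <<'E'
from workcell import robot
import cv2,numpy as np
for n in("top","scene"):
    cv2.imwrite(f"pics/{n}0.png",robot.grab_frame(n)); print(n,robot.get_calibration(n))
s=robot.read_state();print({k:np.round(v,4).tolist() for k,v in s.items()})
E
```

```text
pics
shift.py
workcell.py
top {'fx': 546.6793326064854, 'fy': 546.6793326064854, 'cx': 274.3986526301659, 'cy': 210.92320409321638, 'dist_coeffs': array([0.07038858, 0.        , 0.        , 0.        , 0.        ]), 'eye': array([0.36256303, 0.0050955 , 1.41287115]), 'attitude': array([-2.96107178,  0.0086589 , -1.5637608 ])}
scene {'fx': 454.2358211766822, 'fy': 454.2358211766822, 'cx': 282.25359553282726, 'cy': 214.87692298617625, 'dist_coeffs': array([0.04827864, 0.        , 0.        , 0.        , 0.        ]), 'eye': array([1.30903219, 0.2219078 , 0.70687206]), 'attitude': array([-2.25321129, -0.01468924,  1.86699157])}
{'time': 0.1, 'joint_positions': [1.1105, 0.6158, -0.0126, 1.4247, 0.0081, 1.1034, -0.0404], 'joint_vel': [-0.0011, -0.0029, 0.0007, -0.0032, -0.0007, -0.001, -0.0007], 'joint_torque': [0.0017, -46.0039, 0.2103, -16.6244, -0.0611, 0.0169, 0.0001], 'ee_pos': [0.2729, -0.5892, 0.2176], 'eef_rot': [-3.1393, 0.0001, 0.4338], 'force': [0.4255, -0.5758, 0.7769], 'ft_torque': [-0.0008, -0.0469, -0.0289], 'gripper_force': 0.0, 'grip_width': 0.0931}
```

View pics/top0.png

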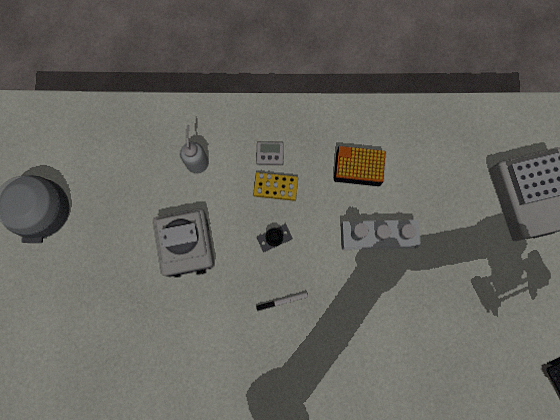

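View pics/scene0.png

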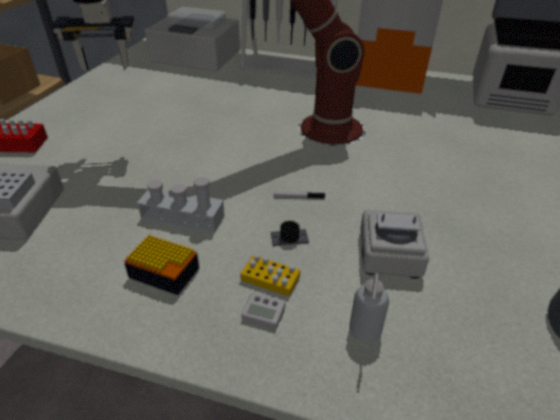

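Top view: mixer near (183,242) px with its drive plate at (181,236), cup at (274,236), rack at (380,233). The scene view shows the tall tube at (203,190), which is the well nearest the cup, (359,230) in the top view. Next I enlarge these three.

```bash
cat > h.py <<'E'
import numpy as np,cv2
from scipy.spatial.transform import Rotation as R
def px2w(c,uv,z):
    K=np.array([[c['fx'],0,c['cx']],[0,c['fy'],c['cy']],[0,0,1]])
    p=cv2.undistortPoints(np.array(uv,float).reshape(-1,1,2),K,c['dist_coeffs'])[:,0]
    d=R.from_euler('xyz',c['attitude']).apply(np.c_[p,np.ones(len(p))])
    return c['eye']+d*((np.reshape(z,(-1,1))-c['eye'][2])/d[:,2:])
def w2px(c,P):
    K=np.array([[c['fx'],0,c['cx']],[0,c['fy'],c['cy']],[0,0,1]])
    q=R.from_euler('xyz',c['attitude']).inv().apply(np.array(P,float)-c['eye'])
    return cv2.projectPoints(q,np.zeros(3),np.zeros(3),K,c['dist_coeffs'])[0][:,0]
E
python3 - <<'E'
from workcell import robot
import cv2,numpy as np
from h import *
c=robot.get_calibration("top")
print(np.round(px2w(c,[(181,236),(274,236),(274,240),(380,230),(359,230)],[.106,.036,0,.05,.12]),3))
im=cv2.imread("pics/top0.png")
a=[cv2.resize(im[y:y+80,x:x+w],None,fx=5,fy=5,interpolation=cv2.INTER_CUBIC) for x,y,w in((143,202,80),(240,200,70))]
cv2.imwrite("pics/c1.png",np.hstack(a))
E
```

```text
[[ 0.538  0.243  0.106]
 [ 0.549  0.019  0.036]
 [ 0.543  0.02   0.   ]
 [ 0.564 -0.246  0.05 ]
 [ 0.553 -0.184  0.12 ]]
```

View pics/c1.png

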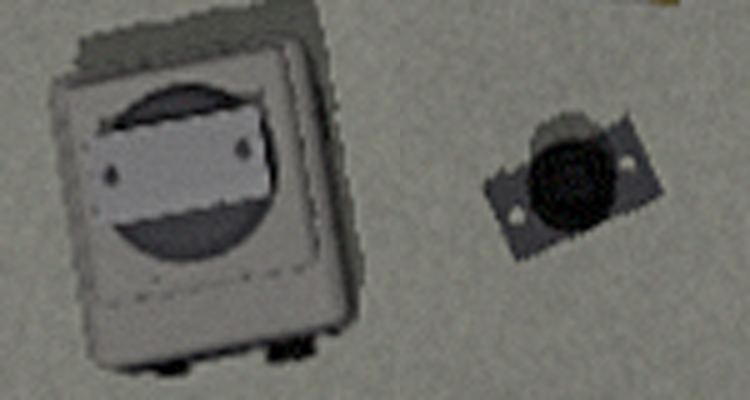

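```bash
cat >> h.py <<'E'
def plan(s,xy,yaw=None):
    "rotation wanted (mod pi) and shift in tool axes for a target xy, as seen from the present yaw"
    y=s['eef_rot'][2]; d=np.array(xy)-np.array(s['ee_pos'])[:2]
    t=0 if yaw is None else (yaw-y+np.pi/2)%np.pi-np.pi/2
    return dict(dx=round(d[0]*np.cos(y)+d[1]*np.sin(y),4),dy=round(d[0]*np.sin(y)-d[1]*np.cos(y),4),turn=round(-t,4),yaw=round(y,4))
E
python3 - <<'E'
from workcell import robot
from h import *
c=robot.get_calibration("top");s=robot.read_state()
h=px2w(c,[(263,242.8),(285.2,232)],.003);p=px2w(c,[(164.8,236.8),(191.2,231.6)],.114)
for q in(h,p): d=q[0]-q[1];print(q.round(4),q.mean(0).round(4),np.hypot(*d[:2]).round(4),np.arctan2(d[1],d[0]).round(3))
print(plan(s,h.mean(0)[:2]-[0.05,0]))
w=robot.get_calibration("wrist");print(w['eye']-s['ee_pos'],w['attitude'],w['fx'],w['cx'],w['cy'])
E
```

```text
[[ 0.5356  0.0481  0.003 ]
 [ 0.5642 -0.0094  0.003 ]] [0.5499 0.0193 0.003 ] 0.0642 2.033
[[0.5352 0.2797 0.114 ]
 [0.5481 0.2172 0.114 ]] [0.5416 0.2484 0.114 ] 0.0639 1.774
{'dx': np.float64(0.4618), 'dy': np.float64(-0.4567), 'turn': 0, 'yaw': np.float64(0.4338)}
[0.06083787 0.02885538 0.16551462] [ 2.89372048e+00  2.44155112e-03 -1.13644311e+00] 367.84817238529325 278.3213045398595 211.58298220440307
```

Careful with the scale: shifts go in shares of 50 mm and turns go in units of 0.1 rad. That gives: 0.0362 m is 0.724, -0.0311 m is -0.622.

```bash
python3 shift.py '{"dx": [0.724,0.724,0.724,0.724,0.724,0.724,0.724,0.724,0.724,0.724,0.724,0.724],"dy": [-0.622,-0.622,-0.622,-0.622,-0.622,-0.622,-0.622,-0.622,-0.622,-0.622,-0.622,-0.622],"dz": [0,0,0,0,0,0,0,0,0,0,0,0],"rz": [0,0,0,0,0,0,0,0,0,0,0,0]}'
python3 shift.py '{"dx": [0.724,0.724,0],"dy": [-0.622,-0.622,0],"dz": [0,0,0],"rz": [0,0,0]}'
python3 shift.py '{"dx": [0,0,0,0,0,0,0,0,0,0,0,0],"dy": [0,0,0,0,0,0,0,0,0,0,0,0],"dz": [0,0,0,0,0,0,0,0,0,0,0,0],"rz": [-1.45,-1.45,-1.45,-1.45,-1.45,-1.45,-1.45,-1.45,-1.45,-1.45,-1.45,0]}'
python3 - <<'E'
from workcell import robot
from h import *
s=robot.read_state()
robot.grab_frame("wrist")
c=robot.get_calibration("wrist");im=robot.grab_frame("wrist")
cv2.imwrite("pics/w1.png",im)
print(plan(s,[.5499,.0193],2.033),w2px(c,[[.5356,.0481,.006],[.5642,-.0094,.006]]),s['ee_pos'],s['eef_rot'])
E
```

```text
time: 1.3
ee_pos: [0.5107, -0.0668, 0.2185]
eef_rot: [-3.141, 0.0, 0.434]
force: [0.3, -0.4, 0.0]
grip_width: 0.0926
gripper_force: 0.0
time: 1.6
ee_pos: [0.5515, 0.028, 0.2182]
eef_rot: [-3.136, -0.004, 0.447]
force: [0.3, 0.1, -0.7]
grip_width: 0.0928
gripper_force: 0.0
time: 2.8
ee_pos: [0.5495, 0.0174, 0.2181]
eef_rot: [-3.14, -0.001, 2.028]
force: [-0.7, -0.3, -0.3]
grip_width: 0.0929
gripper_force: 0.0
{'dx': np.float64(0.0015), 'dy': np.float64(0.0012), 'turn': np.float64(-0.0052), 'yaw': np.float64(2.0278)} [[279.62040455 154.24210491]
 [279.97374534 215.1837782 ]] [0.54952674 0.01743581 0.2181108 ] [-3.14028886e+00 -6.34262055e-04  2.02783634e+00]
```

View pics/w1.png

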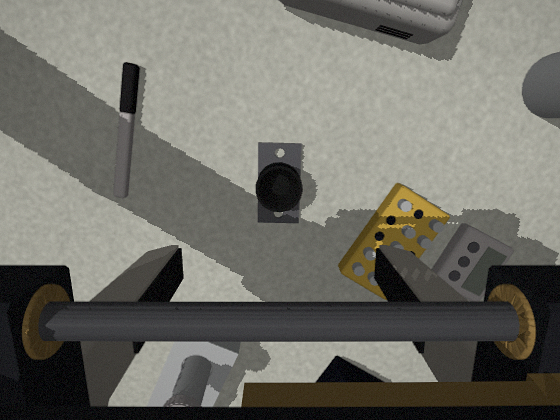

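The wrist view shows the foot plate from (258,142) to (300,222), with holes at (280,152) and (278,214). That is within 1–2 px of my prediction, so the cup pose is confirmed. I'll descend and grip.

In the tool's units: 0.01 m is 0.2, 0.0015 m is 0.03, -0.005 rad is -0.05.

```bash
python3 shift.py '{"dx": [0.03,0,0,0,0,0,0,0,0],"dy": [0.02,0,0,0,0,0,0,0,0],"dz": [0.6,0.8,0.8,0.8,0.6,0.36,0.2,0,0],"rz": [-0.05,0,0,0,0,0,0,0,0]}'
python3 shift.py '{"dx": [0,0,0,0,0,0,0,0,0,0],"dy": [0,0,0,0,0,0,0,0,0,0],"dz": [0,0,0,0,0,0,0,0,0,0],"rz": [0,0,0,0,0,0,0,0,0,0]}' 0.03 20
```

```text
time: 3.8
ee_pos: [0.551, 0.0203, 0.0115]
eef_rot: [3.14, 0.001, 2.033]
force: [0.1, 0.5, 0.1]
grip_width: 0.0929
gripper_force: 0.0
time: 4.8
ee_pos: [0.55, 0.02, 0.0107]
eef_rot: [-3.141, -0.0, 2.034]
force: [-0.9, -0.9, 0.9]
grip_width: 0.0447
gripper_force: 20.0
```

```bash
python3 shift.py '{"dx": [0,0,0,0,0,0.6,0.6,0.6,0.4,0,0],"dy": [0,0,0,0,0,0.47,0.47,0.47,0.36,0,0],"dz": [-0.3,-0.7,-0.9,-0.9,-0.9,-0.3,0,0,0,0,0],"rz": [0,0,0,0,0,0.6,0.7,0.7,0.6,0,0]}'
python3 - <<'E'
from workcell import robot
from h import *
s=robot.read_state()
c=robot.get_calibration("wrist");im=robot.grab_frame("wrist")
cv2.imwrite("pics/w2.png",im)
T=np.array(s['ee_pos']);Rt=R.from_euler('xyz',s['eef_rot'])
print(s['ee_pos'],s['eef_rot'],w2px(c,[[.5352,.2797,.106],[.5481,.2172,.106],[.5352,.2797,.122],[.5481,.2172,.122]]).round(1).tolist())
print(w2px(c,T+Rt.apply([[.032,0,.0047],[.032,0,.0107],[.042,.022,.0047],[.042,-.022,.0047]])).round(1))
E
```

```text
time: 5.9
ee_pos: [0.5919, 0.1545, 0.21]
eef_rot: [-3.14, 0.001, 1.776]
force: [-0.1, -0.7, -1.4]
grip_width: 0.0446
gripper_force: 20.0
[0.59191739 0.15446607 0.20998336] [-3.14032088e+00  5.71499540e-04  1.77579891e+00] [[234.5, 17.7], [236.9, 115.9], [231.6, 11.0], [234.2, 115.7]]
[[279.4 198.1]
 [279.3 195.5]
 [326.5 177.1]
 [232.2 177.1]]
```

View pics/w2.png

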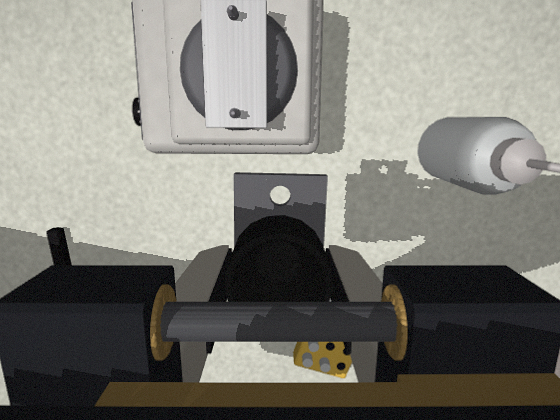

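The wrist view shows the drive plate pegs near (233,12) and (236,113), and the held cup's hole at (280,195). I'll enlarge this for accurate readings.

```bash
python3 - <<'E'
import cv2,numpy as np
im=cv2.imread("pics/w2.png")
a=cv2.resize(im[0:135,195:275],None,fx=4.4,fy=4.4,interpolation=cv2.INTER_CUBIC)
b=cv2.resize(im[165:225,225:335],None,fx=4,fy=4,interpolation=cv2.INTER_CUBIC)
o=np.zeros((594,800,3),np.uint8);o[:a.shape[0],:a.shape[1]]=a;o[:b.shape[0],355:355+b.shape[1]]=b
cv2.imwrite("pics/c2.png",o)
E
```

```text
(no output)
```

View pics/c2.png

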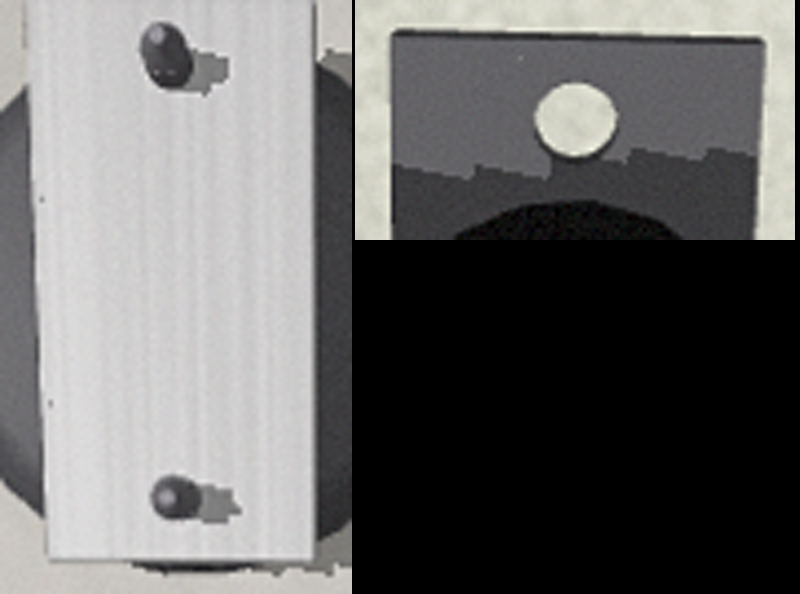

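```bash
python3 - <<'E'
from workcell import robot
from h import *
s=robot.read_state();c=robot.get_calibration("wrist")
T=np.array(s['ee_pos']);yaw=s['eef_rot'][2];print(T,yaw)
b=px2w(c,[(233,14.6),(235.1,112.6)],.106);t=px2w(c,[(230.5,7.6),(233.1,111.9)],.122)
for q in(b,t): d=q[0]-q[1];print(q.mean(0).round(4),np.hypot(*d[:2]).round(4),np.arctan2(d[1],d[0]).round(4))
U=lambda X,Y:(225+(X-354.5)/4-.5,165+(Y+.5)/4-.5)
z=T[2]-.0047
h,l,r=px2w(c,[U(576,122),U(391,37),U(765,44)],z)
e=l-r;cy=np.arctan2(e[1],e[0])-np.pi/2;cy0=(cy+np.pi/2)%np.pi-np.pi/2
print("edge",np.hypot(*e[:2]),"cup yaw",cy,cy+np.pi)
cy=min([cy,cy+np.pi,cy-np.pi],key=lambda a:abs(a-yaw))
u=np.array([np.cos(cy),np.sin(cy)])
C=h[:2]-.032*u;M=((l+r)/2)[:2]-.042*u
rot=lambda v,a:R.from_euler('z',a).apply([*v,0])[:2]
print("cup centre in tool (x,-y)",rot(C-T[:2],-yaw),rot(M-T[:2],-yaw))
E
```

```text
[0.59198753 0.15304966 0.21001863] 1.7736542186930933
[0.5404 0.2489 0.106 ] 0.0635 1.7689
[0.5409 0.2491 0.122 ] 0.0633 1.7713
edge 0.04353575446715236 cup yaw -4.527523198792624 -1.3859305452028305
cup centre in tool (x,-y) [ 0.06543425 -0.00081757] [ 0.08511191 -0.00122286]
```

In the tool's units: 0.018 m is 0.36, 0.03 m is 0.6, -0.014 rad is -0.14.

```bash
python3 shift.py '{"dx": [0.5,0.6,0.6,0.36,0,0,0],"dy": [-0.16,-0.18,-0.18,-0.1,0,0,0],"dz": [0,0,0,0,0,0,0],"rz": [0,0,0,-0.14,0,0,0]}'
for i in 1 2 3; do python3 shift.py '{"dx": [0],"dy": [0],"dz": [0],"rz": [0]}' | sed -n 2,3p; done
python3 - <<'E'
from workcell import robot
from h import *
s=robot.read_state();print(plan(s,[.5410,.2477],1.788),s['ee_pos'],s['force'])
E
```

```text
time: 6.65
ee_pos: [0.5427, 0.246, 0.2104]
eef_rot: [3.141, 0.002, 1.784]
force: [0.5, 0.1, -1.2]
grip_width: 0.045
gripper_force: 20.0
ee_pos: [0.5424, 0.2467, 0.2104]
eef_rot: [-3.142, 0.001, 1.784]
ee_pos: [0.5419, 0.2476, 0.2105]
eef_rot: [-3.142, 0.001, 1.786]
ee_pos: [0.5416, 0.2483, 0.2106]
eef_rot: [-3.142, 0.0, 1.787]
{'dx': np.float64(-0.0004), 'dy': np.float64(-0.0007), 'turn': np.float64(-0.0013), 'yaw': np.float64(1.7867)} [0.54158239 0.24825183 0.21061324] [-0.13147278  0.59938513 -1.07895319]
```

The arm was still settling when I took that picture, so the target may be off by about 1.5 mm. I'll back off, let it settle and measure again numerically.

```bash
python3 shift.py '{"dx": [-0.6,-0.8,-0.3,0,0,0,0,0,0,0,0,0],"dy": [0,0,0,0,0,0,0,0,0,0,0,0],"dz": [0,0,0,0,0,0,0,0,0,0,0,0],"rz": [0,0,0,0,0,0,0,0,0,0,0,0]}'
cat > m.py <<'E'
from workcell import robot
from h import *
s=robot.read_state();c=robot.get_calibration("wrist");im=robot.grab_frame("wrist");s2=robot.read_state()
cv2.imwrite("pics/w3.png",im)
print(np.round(s['ee_pos'],4),np.round(s2['ee_pos'],4),np.round(s['eef_rot'],4))
g=cv2.cvtColor(im,cv2.COLOR_BGR2GRAY)
def comp(mask,p,r=14):
    x,y=np.round(p).astype(int);x0,y0=max(x-r,0),max(y-r,0)
    n,l,st,ce=cv2.connectedComponentsWithStats(mask[y0:y+r+1,x0:x+r+1].astype(np.uint8))
    for i in range(1,n):
        if st[i,4]>15: print("  box",st[i,0]+x0,st[i,1]+y0,st[i,2],st[i,3],"area",st[i,4],"cen",(ce[i]+[x0,y0]).round(1))
P=w2px(c,[[.5344,.2804,.106],[.5471,.2177,.106],[.5344,.2804,.122],[.5471,.2177,.122]])
print("pegs pred",P.round(1).tolist(),"hole")
for p in P[:2]: comp(g<100,p)
comp(g>150,(280,195),16)
E
python3 m.py
```

```text
time: 8.15
ee_pos: [0.5595, 0.1659, 0.2107]
eef_rot: [3.142, -0.0, 1.788]
force: [-0.2, 0.3, -0.9]
grip_width: 0.0449
gripper_force: 20.0
[0.5595 0.1659 0.2107] [0.5595 0.1659 0.2107] [ 3.1416e+00 -1.0000e-04  1.7877e+00]
pegs pred [[279.3, 45.2], [277.7, 140.4], [279.4, 40.4], [277.7, 141.8]] hole
  box 275 36 10 13 area 80 cen [279.6  43.2]
  box 274 135 9 9 area 43 cen [278.8 139.3]
  box 270 186 20 18 area 282 cen [279.7 194.3]
```

In the tool's units: 0.035 m is 0.7, 0.03 m is 0.6.

```bash
python3 shift.py '{"dx": [0.6,0.7,0.4,0,0,0,0,0,0,0,0,0],"dy": [0,0,0,0,0,0,0,0,0,0,0,0],"dz": [0,0,0.4,0.6,0.4,0,0,0,0,0,0,0],"rz": [0,0,0,0,0,0,0,0,0,0,0,0]}'
python3 - <<'E'
from workcell import robot
from h import *
s=robot.read_state();print(plan(s,[.5410,.2487],1.788),s['ee_pos'],s['force'])
E
```

```text
time: 9.4
ee_pos: [0.5413, 0.2489, 0.141]
eef_rot: [3.141, -0.0, 1.788]
force: [-0.7, 0.2, -2.4]
grip_width: 0.0448
gripper_force: 20.0
{'dx': np.float64(-0.0002), 'dy': np.float64(-0.0004), 'turn': np.float64(-0.0003), 'yaw': np.float64(1.7877)} [0.54133158 0.2489429  0.1410237 ] [-0.66830759  0.21879855 -2.44049345]
```

In the tool's units: 0.003 m is 0.06, 0.002 m is 0.04.

```bash
python3 shift.py '{"dx": [0,0,0,0,0,0],"dy": [0,0,0,0,0,0],"dz": [0.06,0.06,0.06,0.04,0,0],"rz": [0,0,0,0,0,0]}' - 20
python3 shift.py '{"dx": [0,0,0,0,0],"dy": [0,0,0,0,0],"dz": [0.06,0.06,0.04,0,0],"rz": [0,0,0,0,0]}'
```

```text
time: 10.0
ee_pos: [0.5412, 0.249, 0.1296]
eef_rot: [-3.141, -0.0, 1.788]
force: [-0.0, -0.6, -1.2]
grip_width: 0.0448
gripper_force: 20.0
time: 10.5
ee_pos: [0.5412, 0.249, 0.1216]
eef_rot: [-3.142, -0.0, 1.788]
force: [1.2, 0.2, -1.1]
grip_width: 0.0447
gripper_force: 20.0
```

```bash
python3 shift.py '{"dx": [0,0,0,0,0,0],"dy": [0,0,0,0,0,0],"dz": [0.04,0.04,0.02,0,0,0],"rz": [0,0,0,0,0,0]}'
python3 shift.py '{"dx": [0,0,0,0],"dy": [0,0,0,0],"dz": [0.02,0.02,0,0],"rz": [0,0,0,0]}'
```

```text
time: 11.1
ee_pos: [0.5412, 0.249, 0.1167]
eef_rot: [3.141, -0.0, 1.788]
force: [0.2, 0.0, -1.2]
grip_width: 0.0448
gripper_force: 20.0
time: 11.5
ee_pos: [0.5413, 0.249, 0.1153]
eef_rot: [3.141, 0.0, 1.788]
force: [-1.4, -1.0, 5.0]
grip_width: 0.0447
gripper_force: 20.0
```

In the tool's units: -0.001 m is -0.02.

```bash
python3 shift.py '{"dx": [0,0,0,0,0,0,0],"dy": [0,0,0,0,0,0,0],"dz": [-0.02,0,0,0,0,0,0],"rz": [0,0,0,0,0,0,0]}' 0.093
python3 shift.py '{"dx": [0,0,0,0,-0.4,-0.6,-0.2,0,0,0,0,0],"dy": [0,0,0,0,0,0,0,0,0,0,0,0],"dz": [-0.2,-0.6,-0.8,-0.8,-0.4,0,0,0,0,0,0,0],"rz": [0,0,0,0,0,0,0,0,0,0,0,0]}'
python3 - <<'E'
from workcell import robot
from h import *
s=robot.read_state();c=robot.get_calibration("wrist");im=robot.grab_frame("wrist");t=robot.grab_frame("top");sc=robot.grab_frame("scene")
a=cv2.resize(im[60:260,190:390],(400,400),interpolation=cv2.INTER_CUBIC)
b=cv2.resize(sc[180:280,340:440],(400,400),interpolation=cv2.INTER_CUBIC)
cv2.imwrite("pics/w4.png",np.hstack([a,b]));cv2.imwrite("pics/w4f.png",im);cv2.imwrite("pics/top2.png",t)
u=np.array([np.cos(1.770),np.sin(1.770)]);C=np.array([.5407,.2500])
print(s['ee_pos'],w2px(c,[[*(C+.032*u),.122],[*(C-.032*u),.122],[*C,.142]]).round(1).tolist())
E
```

```text
time: 12.2
ee_pos: [0.5412, 0.249, 0.1156]
eef_rot: [3.142, -0.0, 1.788]
force: [0.2, -0.4, -0.1]
grip_width: 0.0914
gripper_force: 0.0
time: 13.4
ee_pos: [0.5537, 0.1914, 0.2554]
eef_rot: [-3.141, -0.001, 1.79]
force: [-0.1, 0.3, -0.8]
grip_width: 0.0928
gripper_force: 0.0
[0.5536965  0.19140427 0.25544504] [[280.0, 87.5], [278.3, 169.9], [279.2, 130.5]]
```

View pics/w4.png

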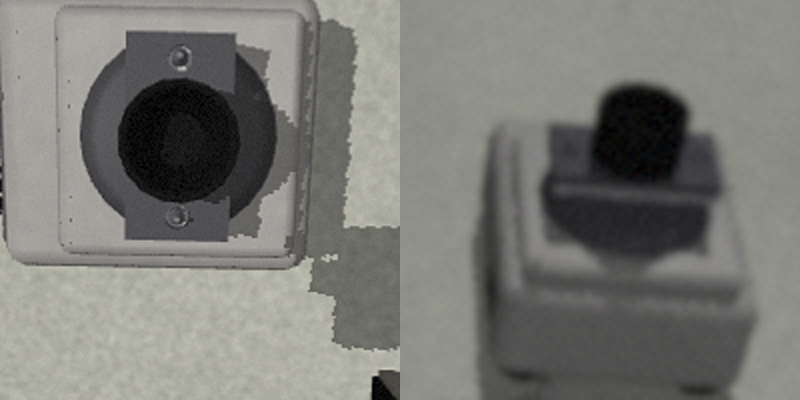

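The cup is seated: both pegs poke through its holes at crop (181,57) and (178,215), and the foot lies flat on the drive plate. The cup centre sits at px (280,130) against a predicted (279.2,130.5). Next is the tube.

```bash
python3 shift.py '{"dx": [-0.5,-0.85,-0.85,-0.85,-0.85,-0.85,-0.85,-0.85,-0.85,0,0,0],"dy": [-0.1,-0.176,-0.176,-0.176,-0.176,-0.176,-0.176,-0.176,-0.176,0,0,0],"dz": [0,0,0,0,0,0,0,0,0,0,0,0],"rz": [0,0,0,0,0,0,0,0,0,1.1,1.1,0]}'
python3 shift.py '{"dx": [0,0,0,0,0,0,0],"dy": [0,0,0,0,0,0,0],"dz": [0,0,0,0,0,0,0],"rz": [0,0,0,0,0,0,0]}'
python3 - <<'E'
from workcell import robot
from h import *
s=robot.read_state();c=robot.get_calibration("wrist");im=robot.grab_frame("wrist")
cv2.imwrite("pics/w5.png",cv2.resize(im,(800,600),interpolation=cv2.INTER_CUBIC))
np.savez("w5",eye=c['eye'],att=c['attitude'])
print(s['ee_pos'],s['eef_rot'],w2px(c,[[.553,-.184,.12]]))
E
```

```text
time: 14.75
ee_pos: [0.5591, -0.1825, 0.2557]
eef_rot: [3.141, -0.0, 1.567]
force: [0.6, 0.4, 0.8]
grip_width: 0.0929
gripper_force: 0.0
time: 15.45
ee_pos: [0.5591, -0.1823, 0.2557]
eef_rot: [3.142, -0.0, 1.568]
force: [0.0, -0.3, -0.3]
grip_width: 0.093
gripper_force: 0.0
[ 0.55909866 -0.18231669  0.2556828 ] [ 3.14154612e+00 -6.34052276e-05  1.56792006e+00] [[271.93945121 204.56290738]]
```

View pics/w5.png

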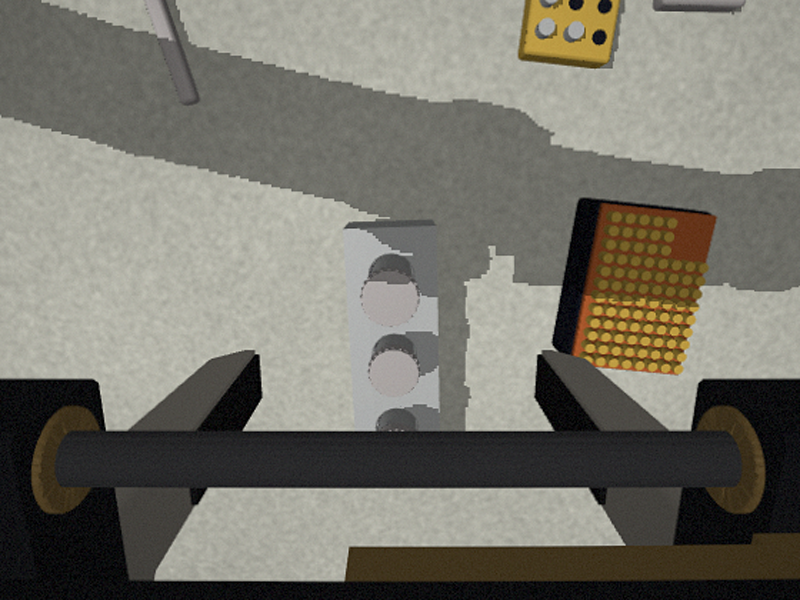

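The wrist view shows the tall cap at (390,299), radius about 29.5 (800-px scale), the short cap at (394,373), and the rack edges running nearly along the tool x axis. The tip box is clear of the fingers.

```bash
python3 - <<'E'
from workcell import robot
from h import *
s=robot.read_state();c=robot.get_calibration("wrist")
f=lambda L:[((x+.5)*.7-.5,(y+.5)*.7-.5) for x,y in L]
p=px2w(c,f([(390,299),(393.5,373),(345,228),(356,425),(436,224),(439,425)]),[.12,.088,.05,.05,.05,.05])
print(p.round(4))
for a,b in((0,1),(2,3),(4,5)): d=p[a]-p[b];print(np.hypot(*d[:2]).round(4),np.arctan2(d[1],d[0]).round(4))
print(np.hypot(*(p[2]-p[4])[:2]))
print(plan(s,p[0,:2]))
t=robot.get_calibration("top");print(w2px(t,p[:2]))
E
```

```text
[[ 0.5537 -0.188   0.12  ]
 [ 0.5553 -0.2474  0.088 ]
 [ 0.5212 -0.1536  0.05  ]
 [ 0.5256 -0.3056  0.05  ]
 [ 0.5852 -0.151   0.05  ]
 [ 0.5899 -0.3058  0.05  ]]
0.0595 1.5965
0.1521 1.5997
0.1548 1.6013
0.06404649865327065
{'dx': np.float64(-0.0057), 'dy': np.float64(-0.0053), 'turn': 0, 'yaw': np.float64(1.5679)}
[[360.73425716 229.85449702]
 [383.33000232 231.30346812]]
```

In the tool's units: 0.04 m is 0.8, 0.03 m is 0.6, -0.032 rad is -0.32.

```bash
python3 shift.py '{"dx": [-0.114,0,0,0,0,0,0,0,0,0],"dy": [-0.106,0,0,0,0,0,0,0,0,0],"dz": [0.4,0.8,0.8,0.8,0.6,0.4,0,0,0,0],"rz": [0,-0.32,0,0,0,0,0,0,0,0]}'
python3 shift.py '{"dx": [0,0,0,0,0,0,0,0,0,0,0],"dy": [0,0,0,0,0,0,0,0,0,0,0],"dz": [0,0,0,0,0,0,0,0,0,0,0],"rz": [0,0,0,0,0,0,0,0,0,0,0]}' 0.015 35
```

```text
time: 16.5
ee_pos: [0.5549, -0.1883, 0.0672]
eef_rot: [3.139, 0.001, 1.6]
force: [-0.1, -0.4, 1.0]
grip_width: 0.0926
gripper_force: 0.0
time: 17.6
ee_pos: [0.5538, -0.188, 0.0656]
eef_rot: [-3.142, -0.0, 1.6]
force: [-0.1, 1.1, -0.7]
grip_width: 0.0322
gripper_force: 35.0
```

Opening reads 32 mm where the 29 mm body was expected, so I'll check before lifting.

```bash
python3 shift.py '{"dx": [0,0],"dy": [0,0],"dz": [0,0],"rz": [0,0]}'
python3 - <<'E'
from workcell import robot
from h import *
im=robot.grab_frame("wrist");sc=robot.grab_frame("scene")
c=robot.get_calibration("scene");print(w2px(c,[[.5537,-.188,.12],[.5537,-.188,.06]]))
a=cv2.resize(im[180:380,180:380],(400,400),interpolation=cv2.INTER_CUBIC)
b=cv2.resize(sc[130:230,140:240],(400,400),interpolation=cv2.INTER_CUBIC)
cv2.imwrite("pics/w6.png",np.hstack([a,b]))
E
```

```text
time: 17.8
ee_pos: [0.5538, -0.188, 0.0656]
eef_rot: [-3.142, -0.0, 1.6]
force: [-0.3, 0.7, -0.4]
grip_width: 0.0324
gripper_force: 35.0
[[202.0233905  180.30797695]
 [204.53472187 201.5364391 ]]
```

View pics/w6.png

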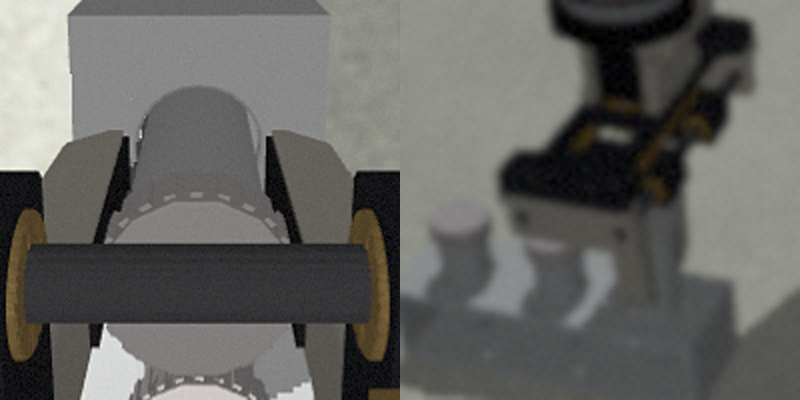

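The crop shows the pads touching the cap's lower edge, with a gap beside the body at crop (265,180). That matches the 32 mm reading. I'll open, go 8 mm lower and grip again.

In the tool's units: 0.004 m is 0.08.

```bash
python3 shift.py '{"dx": [0,0,0,0,0,0,0,0,0],"dy": [0,0,0,0,0,0,0,0,0],"dz": [0,0,0,0.08,0.08,0,0,0,0],"rz": [0,0,0,0,0,0,0,0,0]}' 0.06
python3 shift.py '{"dx": [0,0,0,0,0,0,0,0,0,0],"dy": [0,0,0,0,0,0,0,0,0,0],"dz": [0,0,0,0,0,0,0,0,0,0],"rz": [0,0,0,0,0,0,0,0,0,0]}' 0.015 35
```

```text
time: 18.8
ee_pos: [0.5539, -0.188, 0.0578]
eef_rot: [3.141, -0.0, 1.6]
force: [0.8, -0.6, -0.0]
grip_width: 0.0601
gripper_force: 0.0
time: 19.8
ee_pos: [0.5538, -0.188, 0.0577]
eef_rot: [3.142, -0.0, 1.6]
force: [0.2, -0.0, 1.4]
grip_width: 0.0321
gripper_force: 35.0
```

The reading is unchanged: about 32 mm either way, so the fingers hold the 34 mm cap firmly. I'll raise the grip force, lift straight up and check that the tube hangs upright.

In the tool's units: -0.005 m is -0.1, -0.03 m is -0.6.

```bash
python3 shift.py '{"dx": [0,0,0,0,0,0,0,0,0,0,0,0],"dy": [0,0,0,0,0,0,0,0,0,0,0,0],"dz": [0,0,-0.1,-0.2,-0.4,-0.6,-0.6,-0.6,-0.6,-0.6,-0.3,0],"rz": [0,0,0,0,0,0,0,0,0,0,0,0]}' - 45
python3 shift.py '{"dx": [0,0,0,0,0],"dy": [0,0,0,0,0],"dz": [0,0,0,0,0],"rz": [0,0,0,0,0]}'
python3 - <<'E'
from workcell import robot
from h import *
s=robot.read_state();T=np.array(s['ee_pos']);u=s['eef_rot'][2];print(s['force'])
im=robot.grab_frame("wrist");sc=robot.grab_frame("scene");cw=robot.get_calibration("wrist");cs=robot.get_calibration("scene")
tip=T-[0,0,.0527]
for n,c,i in(("w",cw,im),("s",cs,sc)):
    p=w2px(c,[tip,tip+[0,0,.115]]);print(n,p.round(1).tolist())
p=w2px(cs,[tip])[0].astype(int)
a=cv2.resize(im[150:350,180:380],(400,400),interpolation=cv2.INTER_CUBIC)
b=sc[p[1]-80:p[1]+20,p[0]-50:p[0]+50].copy()
cv2.imwrite("pics/w7.png",np.hstack([a,cv2.resize(b,(400,400),interpolation=cv2.INTER_CUBIC)]));print("scene crop origin",p-[50,80])
E
```

```text
time: 21.0
ee_pos: [0.5552, -0.1881, 0.2611]
eef_rot: [3.135, 0.002, 1.6]
force: [-0.8, -1.1, -0.4]
grip_width: 0.0323
gripper_force: 45.0
time: 21.5
ee_pos: [0.5536, -0.188, 0.2571]
eef_rot: [-3.141, -0.0, 1.6]
force: [-1.1, -0.6, 0.0]
grip_width: 0.0322
gripper_force: 45.0
[-1.09309759 -0.59359185  0.00765898]
w [[279.2, 232.1], [279.6, 339.8]]
s [[198.2, 147.6], [192.0, 96.5]]
scene crop origin [148  67]
```

View pics/w7.png

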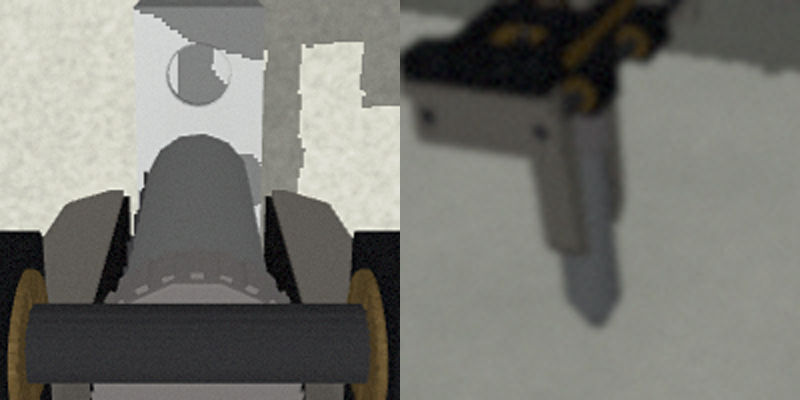

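Scene crop: the tube hangs straight, tip at px (197.5,147.5) against a predicted (198.2,147.6), well clear of the rack. Now over to the cup.

Careful with the scale: shifts go in shares of 50 mm and turns go in units of 0.1 rad. That gives: 0.043 m is 0.86, 0.042 m is 0.84.

```bash
python3 shift.py '{"dx": [0.4,0.7,0.84,0.86,0.86,0.86,0.86,0.86,0.84,0.7,0.6,0.38],"dy": [0,0,0,0,0,0,0,0,0,0,0,0],"dz": [0,0,0,0,0,0,0,0,0,0,0,0],"rz": [0,0,0,0,0,0,0,0,0,0,0,0]}'
python3 shift.py '{"dx": [0,0,0,0,0,0,0,0,0,0],"dy": [0,0,0,0,0,0,0,0,0,0],"dz": [0,0,0,0,0,0,0,0,0,0],"rz": [0,0,0,0,0,0,0,0,0,0]}'
python3 - <<'E'
from workcell import robot
from h import *
s=robot.read_state();print(plan(s,[.5410,.2498]),s['ee_pos'],s['force'])
E
```

```text
time: 22.8
ee_pos: [0.5401, 0.2533, 0.2577]
eef_rot: [-3.141, -0.002, 1.604]
force: [0.4, -0.5, -0.8]
grip_width: 0.0323
gripper_force: 45.0
time: 23.8
ee_pos: [0.541, 0.2499, 0.2577]
eef_rot: [-3.142, -0.0, 1.6]
force: [0.5, 0.3, -0.8]
grip_width: 0.0321
gripper_force: 45.0
{'dx': np.float64(-0.0001), 'dy': np.float64(-0.0), 'turn': 0, 'yaw': np.float64(1.6)} [0.54101925 0.24987793 0.25770011] [ 0.46430968  0.34194955 -0.75732484]
```

In the tool's units: 0.02 m is 0.4, 0.015 m is 0.3.

```bash
python3 shift.py '{"dx": [0,0,0,0,0,0,0,0,0,0],"dy": [0,0,0,0,0,0,0,0,0,0],"dz": [0.3,0.4,0.4,0.3,0.2,0.06,0,0,0,0],"rz": [0,0,0,0,0,0,0,0,0,0]}'
python3 shift.py '{"dx": [0,0,0,0,0,0,0],"dy": [0,0,0,0,0,0,0],"dz": [0.04,0.04,0.04,0.02,0,0,0],"rz": [0,0,0,0,0,0,0]}'
python3 shift.py '{"dx": [0,0,0,0,0],"dy": [0,0,0,0,0],"dz": [0.02,0.02,0,0,0],"rz": [0,0,0,0,0]}'
```

```text
time: 24.8
ee_pos: [0.5414, 0.25, 0.1754]
eef_rot: [3.14, -0.001, 1.6]
force: [0.1, -0.7, -0.9]
grip_width: 0.032
gripper_force: 45.0
time: 25.5
ee_pos: [0.541, 0.2498, 0.1677]
eef_rot: [-3.142, -0.0, 1.6]
force: [0.0, 0.6, -0.1]
grip_width: 0.0323
gripper_force: 45.0
time: 26.0
ee_pos: [0.5411, 0.25, 0.166]
eef_rot: [3.141, -0.0, 1.6]
force: [-0.9, 0.2, 4.4]
grip_width: 0.0319
gripper_force: 45.0
```

Contact came at the expected height, with about 5 N building up. I'll keep pressing in small steps.

In the tool's units: 0.001 m is 0.02.

```bash
python3 shift.py '{"dx": [0,0,0,0,0],"dy": [0,0,0,0,0],"dz": [0.02,0.02,0.02,0,0],"rz": [0,0,0,0,0]}'
python3 shift.py '{"dx": [0,0,0,0,0],"dy": [0,0,0,0,0],"dz": [0.02,0.02,0,0,0],"rz": [0,0,0,0,0]}'
python3 shift.py '{"dx": [0,0,0,0],"dy": [0,0,0,0],"dz": [0.02,0,0,0],"rz": [0,0,0,0]}'
python3 shift.py '{"dx": [0,0,0,0],"dy": [0,0,0,0],"dz": [0.02,0,0,0],"rz": [0,0,0,0]}'
```

```text
time: 26.5
ee_pos: [0.5412, 0.2502, 0.1633]
eef_rot: [3.141, -0.001, 1.6]
force: [-1.4, 0.5, 7.3]
grip_width: 0.0321
gripper_force: 45.0
time: 27.0
ee_pos: [0.5412, 0.2503, 0.1616]
eef_rot: [3.141, -0.001, 1.6]
force: [-1.5, -1.3, 7.5]
grip_width: 0.0324
gripper_force: 45.0
time: 27.4
ee_pos: [0.5413, 0.2504, 0.1608]
eef_rot: [3.14, -0.001, 1.6]
force: [-1.3, -0.0, 8.5]
grip_width: 0.0322
gripper_force: 45.0
time: 27.8
ee_pos: [0.5413, 0.2505, 0.16]
eef_rot: [3.14, -0.001, 1.6]
force: [-2.5, -1.2, 9.9]
grip_width: 0.0322
gripper_force: 45.0
```

In the tool's units: 0.001 m is 0.02.

```bash
python3 shift.py '{"dx": [0,0,0,0],"dy": [0,0,0,0],"dz": [0.02,0,0,0],"rz": [0,0,0,0]}'
python3 shift.py '{"dx": [0,0,0,0],"dy": [0,0,0,0],"dz": [0.02,0,0,0],"rz": [0,0,0,0]}'
```

```text
time: 28.2
ee_pos: [0.5414, 0.2508, 0.1595]
eef_rot: [3.14, -0.002, 1.6]
force: [-1.5, -0.1, 10.3]
grip_width: 0.0322
gripper_force: 45.0
time: 28.6
ee_pos: [0.5415, 0.2513, 0.1594]
eef_rot: [3.139, -0.002, 1.6]
force: [-3.2, 0.3, 15.0]
grip_width: 0.0322
gripper_force: 45.0
```

```bash
python3 shift.py '{"dx": [0,0,0,0,0,0,0,0],"dy": [0,0,0,0,0,0,0,0],"dz": [0.01,0,0,0,0,0,0,0],"rz": [0,0,0,0,0,0,0,0]}'; python3 shift.py '{"dx": [0,0,0,0,0,0,0,0],"dy": [0,0,0,0,0,0,0,0],"dz": [0,0,0,0,0,0,0,0],"rz": [0,0,0,0,0,0,0,0]}'
```

```text
time: 29.4
ee_pos: [0.5416, 0.2516, 0.1593]
eef_rot: [3.138, -0.003, 1.6]
force: [-3.5, -0.3, 17.2]
grip_width: 0.0325
gripper_force: 45.0
time: 30.2
ee_pos: [0.5416, 0.2516, 0.1594]
eef_rot: [3.138, -0.003, 1.6]
force: [-4.1, -0.7, 16.6]
grip_width: 0.0323
gripper_force: 45.0
```

Steady at about 17 N with no further travel, so the plate is at its lower stop. I'm handing it in.

```bash
python3 -c "
from workcell import robot
print(robot.job_done())"
```

```text
the job is handed in; nothing more can be done
None
```

I fitted the cup over both pegs and let go, then pressed the tall tube upright into it; the drive plate is at its lower stop, held at about 17 N, and I handed the job in at about 30 s.

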